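# Hold the test cell's cover over its threaded holes

## Robot

A 6-joint arm with a two-finger parallel gripper is mounted at the origin on the work surface. World frame = base frame: x ahead of the robot, y to its left, z up, the work surface at z = 0. Lengths are in mm, angles in rad, forces in N, time in s.
With the tool pointing down it reaches from about 300 to 775 mm from the base axis. Payload 14.6 kg.
Tool frame: the origin (TCP) lies between the finger pads; the fingertips stand 25 mm ahead of it and the grasp point (between the pads) lies 6 mm ahead of it; z points along the fingers, y is the line along which they close (so a half turn about z gives the same grasp; the last joint's range is limited). The gripper opens to 94 mm and grips with 3 to 60 N. Pads are 16 mm wide; open, the fingers measure 119 mm over their backs; the gripper's body (75 mm by 177 mm) begins 78 mm behind the grasp point.
Start: joints at [1.278, 0.3, 1.521, -0, 1.321, -0.067], TCP at [123.135, 536.029, 230.446] pointing down, gripper open.
Joint ranges: [-3.03, 3.03], [-0.79, 2.21], [0.23, 2.52], [-1.04, 4.18], [0, 3.07], [-2.55, 2.55]. Speed limits (rad/s): [2.22, 2.22, 2.57, 3.14, 3.14, 3.14].

## Interface

Orientations are given as [roll, pitch, yaw] about the fixed x, y, z axes, in that order (R = Rz(yaw) Ry(pitch) Rx(roll)).
In Python, from cell import manip gives the robot as it stands. The module is installed in compiled form; this text tells all that it offers.
- The arm moves only by the tool step_arm, never from a script. Its argument "series" is one flat list of numbers, 5 for each row, row after row: the shift along the world's x, y, z in mm, then the turn about the world's z in rad, then the closure, from 0 (fully open) to 1 (shut). In form: [dx, dy, dz, spin, jaw, dx, dy, dz, spin, jaw, ...]. A call has 1 to 20 rows; each row shifts and turns the commanded pose from where the row before left it; what a row does not reach is not made up. A row lasts 1/8 s, in which the tool goes at most 62.5 mm and 10.7 degrees, less where a joint would pass 70% of its speed; a pose out of reach is approached as far as the arm can. A call is refused whole if a number of a shift passes 62.5 or a number of a turn 0.188, either way. A call with a gripper value outside its range is refused whole. The fingers move at their own pace and stop on an object; "squeeze" is the grip in N (left out, the last holds). Time passes only in rows, so rows that do not move let the fingers close. It gives the time, the measured TCP pose, the force, the opening and the grip force at its end, in the units of the state.
- manip.read_state(): the state, without advancing time (a new reading comes with each control period).
- manip.camera(name): name is "side" or "top"; returns (picture, depth): 400x640x3 uint8, blue, green, red; 400x640 float32, mm along the optical axis (not along the pixel's ray), 0 where there is no reading.
- manip.camera_info(name): a dict with "fovy" (degrees; the focal length in pixels is half the picture's height over the tangent of half this angle, whatever the lens; pixels are square), "cx", "cy" (the principal point, pixels), "k1" (the pictures are not rectified: a ray, as slopes to the right and down, at radius r is drawn at 1 + k1 r^2 times it, then the intrinsics apply), "eye" and "orientation" of the camera in the world. Camera axes: x right, y down, z forward; pixel columns grow to the right and rows downward; lengths in mm; the calibration is good to about 2 mm. A picture is of the moment at which its call begins. camera_info takes no time and is no camera call.
- manip.sign_off(): hands the job in; it is judged then, once.
The state is a dict: "clock": time; "joints": joint angles; "qd": joint speeds; "effort": joint torques, N m; "eef_pos": TCP position; "eef_rot": TCP orientation; "wrist_force": force on the tool from outside, world axes, zero at the start; "moment": the same for the moment, N m; "finger_gap": finger opening in mm; "finger_force": force on a finger pad.
Only numpy, scipy, OpenCV 4.12 (cv2) and the standard library are available. Lean on these libraries where they do the work, as an engineer would, in place of code of your own. Each camera call takes 0.05 s, during which the arm holds its last target. There are 200 camera calls.

## Task

Stop the stirrer before the test cell on it is closed: press its red stop button fully down and let it spring back up. Then pick up the cover plate by its orange grip and hold it level over the open test cell, hovering with a gap of about 15 mm and never touching the cell, its four holes lined up (either way round) so that each threaded hole below shows whole through its hole for a colleague to start the screws. Finish while still holding the cover motionless there, and leave the bottle, the beaker and the screw tray where they are.

Things in the scene. Friction and masses are not known exactly. Their poses are not given: they have to be found in the camera images.
- stirrer: Magnetic stirrer fixed to the bench: dark blue housing, x = -130 to +125 mm, y = -90 to +90 mm. Origin on the bench, z up. Low control panel, 46 mm high, x = -130 to about -55 mm, on the side towards the robot; behind it a cream top plate, 170 x 170 mm, upper face 85 mm high, centred at x = +35 mm. Two fixed dark red knobs (24 mm across, 12 mm high) stand 60 mm to either side of the stop button.
- stop_button (a joint): How far the red stop button is pressed, in m: 0 up, 0.006 fully down. It moves straight down; a spring pushes it back up, and about 5 N hold it fully down.
- stop_button_top (a point): Middle of the top face of the red stop button (28 mm across, in a black housing 44 mm across), 68 mm above the bench when up, on the stirrer's panel, 98 mm from the stirrer's origin towards its -x side.
- cell: Open test cell, fixed on the stirrer's top plate: teal block 110 (its x) x 80 (its y) x 55 mm high, with a 50 x 36 mm chamber open at the top. Origin at the centre of its underside, z up. Its flat top, 55 mm above the origin, has four 6 mm threaded holes (dark, with brass rims) at x = +-43, y = +-28 mm.
- cell_hole_a (a point): Mouth of the cell's threaded hole at x = +43, y = +28 mm, on the cell's top face.
- cell_hole_b (a point): Mouth of the cell's diagonally opposite threaded hole, at x = -43, y = -28 mm, on the cell's top face.
- cover: Loose cover plate, 0.2 to 0.4 kg: aluminium, 110 (its x) x 80 (its y) x 8 mm, lying flat on the bench, with four 12 mm through holes at x = +-43, y = +-28 mm. Origin at the centre of its underside, z up. In the middle of its upper face stands a solid orange bar grip, 50 mm long (along x), 18 mm wide (across y), from 8 to 46 mm above the origin. The centre of mass lies under the grip's middle.
- cover_hole_a (a point): Centre, on the underside, of the cover's hole at x = +43, y = +28 mm.
- cover_hole_b (a point): Centre, on the underside, of the cover's diagonally opposite hole, at x = -43, y = -28 mm.
- screw_tray: Bystander: open blue tray with four screws, 120 x 90 x 22 mm, on the bench on the other side of the stirrer from the cover. Origin at the centre of its underside.
- bottle: Bystander: amber bottle, 60 mm across, 130 mm high, standing on the bench. Origin at the centre of its underside.
- beaker: Bystander: glass beaker, 64 mm across, 85 mm high, standing on the bench. Origin at the centre of its underside.
Not all that is in view belongs to the job. Leave any green or pink look-alike of the cover alone.

How it is judged (in metres and radians):
On the way, in this order (a step that is already met when the one before it is completed fails the run):
1. the stop button is pressed fully down (value of joint stop_button above 0.005 m), for 0.05 s.
2. the stop button has sprung back up (value of joint stop_button below 0.001 m), for 0.1 s.
3. the cover is lifted clear of the bench in the gripper (height (world z) of cover above 0.05 m and contact force between the fingers and cover above 1 N), for 0.2 s.
At the end, for the whole second after the job is handed in: The gripper holds the cover still and level (within 4 degrees), 6 to 24 mm above the cell, holes within 3 mm of the threaded holes seen from above (either way round), touching neither cell nor stirrer; button up; tray, bottle and beaker within 30 mm of their starts (((horizontal distance between cover_hole_a and cell_hole_a below 0.003 m and horizontal distance between cover_hole_b and cell_hole_b below 0.003 m) or (horizontal distance between cover_hole_a and cell_hole_b below 0.003 m and horizontal distance between cover_hole_b and cell_hole_a below 0.003 m)) and z of cover in the frame of cell between 0.061 and 0.079 m and angle between cover's own z axis and vertical below 0.07 rad and contact force between the fingers and cover above 1 N and contact force between cover and cell below 0.1 N and contact force between cover and stirrer below 0.1 N and linear speed of cover below 0.02 m/s and angular speed of cover below 0.15 rad/s and value of joint stop_button below 0.001 m and distance of each of screw_tray, bottle, beaker from where it was at the start of the episode below 0.03 m); the arm keeps its last pose, push and grip.
It fails at once if the cover touches the cell (more than 0.5 N) (contact force between cover and cell above 0.5 N).
It fails at once if the bottle, the beaker or the screw tray is shifted by more than 30 mm or tipped (distance of any of screw_tray, bottle, beaker from where it was at the start of the episode above 0.03 m or angle between any of bottle, beaker, screw_tray's own z axis and vertical above 0.4 rad).
It also fails if it takes over 64 s, if anything falls off the work surface, if the arm or the gripper's body presses on something with over 40 N, if the wrist force passes 120 N, or if a joint passes its speed limit or range.

## Working session

There is one attempt and no reset: what is moved stays moved. The work goes in short steps, Python scripts to look and compute and a tool call to move; the robot and the scene stay as the last step left them, time stands still between calls to the robot, and variables do not carry over. Pictures are saved under pics/ and viewed, at most 10 in all, crops included, and the job is handed in when it is done.

Besides the shell and the picture viewer there is one more tool, called after "Request:" by a JSON object that holds its "name" and its "arguments", one argument or row to a line. step_arm: Moves the arm, as the interface text tells. Its arguments: {"type":"object","properties":{"series":{"type":"array"},"squeeze":{"type":"number"}},"required":["series"]}

```bash
mkdir -p pics; cat > h.py <<'E'
import numpy as np, cv2
from cell import manip
from scipy.spatial.transform import Rotation as R
def cam(n):
    i=manip.camera_info(n); f=200/np.tan(np.radians(i['fovy'])/2)
    o=np.array(i['orientation'],float)
    M=o if o.shape==(3,3) else R.from_euler('xyz',o).as_matrix()
    return i,f,M,np.array(i['eye'],float)
def rays(n,uv):
    i,f,M,e=cam(n); uv=np.atleast_2d(np.array(uv,float))
    d=(uv-[i['cx'],i['cy']])/f; s=d.copy()
    for _ in range(30): s=d/(1+i['k1']*(s**2).sum(1,keepdims=True))
    return e,np.c_[s,np.ones(len(s))]@M.T
def plane(n,uv,z):
    e,d=rays(n,uv); return e+d*((z-e[2])/d[:,2])[:,None]
def points(n,dep):  # world xyz of every pixel
    v,u=np.mgrid[:400,:640]; e,d=rays(n,np.c_[u.ravel(),v.ravel()])
    return (e+d*dep.reshape(-1,1)).reshape(400,640,3)
def proj(n,P):
    i,f,M,e=cam(n); q=(np.atleast_2d(P)-e)@M; s=q[:,:2]/q[:,2:]
    return s*(1+i['k1']*(s**2).sum(1,keepdims=True))*f+[i['cx'],i['cy']]
E
python3 - <<'E'
from h import *
for n in('top','side'):
    p,d=manip.camera(n); cv2.imwrite(f'pics/{n}0.png',p); np.save(f'{n}0.npy',d); print(manip.camera_info(n))
print(manip.read_state())
E
```

```text
{'fovy': 51.11229685720285, 'cx': 323.7591458424785, 'cy': 203.5017147008525, 'k1': -0.047587285587489266, 'eye': array([ 298.24899044,  -65.70014615, 1352.85476312]), 'orientation': array([-2.97888359,  0.00670278, -1.59519996])}
{'fovy': 56.35122278417619, 'cx': 322.99203658072713, 'cy': 199.08272202873854, 'k1': -0.06687194910389704, 'eye': array([ 212.19003188, -644.50365534,  888.29362289]), 'orientation': array([-2.44715329, -0.01191494, -0.48736096])}
{'clock': 0.1, 'joints': array([ 1.27839996e+00,  3.00425412e-01,  1.52150697e+00, -4.88719556e-05,
        1.32069253e+00, -6.65906463e-02]), 'qd': array([ 0.00020028, -0.0011898 , -0.00322132, -0.00127945, -0.00062332,
        0.00075152]), 'effort': array([-1.05719395e-03, -5.32639790e+01, -3.53291488e+01,  7.09247100e-02,
        2.34524725e-02, -6.57832402e-05]), 'eef_pos': array([123.09063098, 535.83956751, 229.94272737]), 'eef_rot': array([-3.14055954e+00, -2.14538248e-05,  2.91579904e+00]), 'wrist_force': array([ 0.31322563, -0.0536007 , -0.21749278]), 'moment': array([ 0.05883225, -0.03071957, -0.00453938]), 'finger_force': 0.0, 'finger_gap': 93.76331180765833}
```

View pics/top0.png

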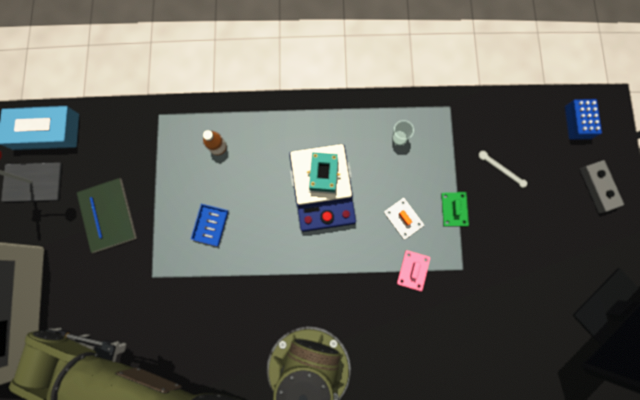

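View pics/side0.png

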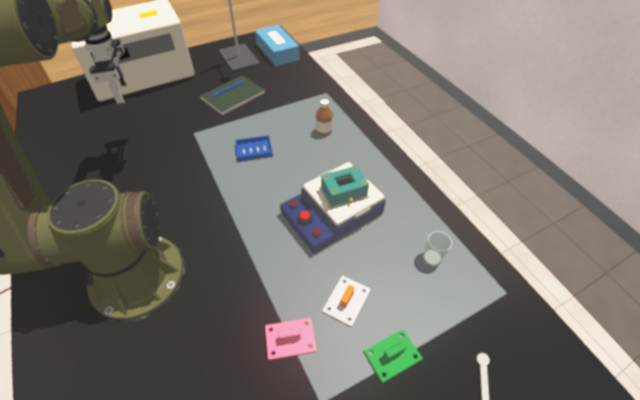

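Top view: the cover candidates are the white or aluminium plate with the orange grip at (404,218), a green look-alike at (455,209) and a pink one at (414,270). Only the first fits (aluminium, orange bar). The button is at (327,216), the cell at (323,172), the tray at (210,226), the bottle at (213,142) and the beaker at (402,132). The side view shows the cover at (347,299), the button at (305,216) and the cell at (345,185).

```bash
cat > meas.py <<'E'
from h import *
def mask(p,lo,hi,box):
    h=cv2.cvtColor(p,cv2.COLOR_BGR2HSV); m=cv2.inRange(h,np.array(lo),np.array(hi))
    k=np.zeros_like(m); x0,y0,x1,y1=box; k[y0:y1,x0:x1]=m[y0:y1,x0:x1]; return k
def big(m): return max(cv2.findContours(m,cv2.RETR_EXTERNAL,cv2.CHAIN_APPROX_NONE)[0],key=cv2.contourArea)
def rect(xy):
    r=cv2.minAreaRect(np.float32(xy)); (c,s,a)=r
    if s[0]<s[1]: s=s[::-1]; a+=90
    return np.round(c,1),np.round(s,1),round((a+90)%180-90,1)
E
python3 - <<'E'
from meas import *
for n,bx in (('top',dict(b=(300,200,355,235),c=(300,140,350,200),v=(380,190,430,245))),('side',dict(b=(295,205,315,225),c=(310,160,375,210),v=(315,270,380,330)))):
    p=cv2.imread(f'pics/{n}0.png'); P=points(n,np.load(f'{n}0.npy'))
    m=mask(p,(0,190,150),(8,255,255),bx['b']); q=P[m>0]; q=q[q[:,2]>60]
    print(n,'button',np.median(q[:,2]),q[:,:2].mean(0), 'ray',plane(n,big(m).reshape(-1,2),68).mean(0), m.sum()//255)
    m=mask(p,(75,80,40),(95,255,255),bx['c']); t=(m>0)&(abs(P[...,2]-140)<6)
    c=big(np.uint8(t)); print('cell z',np.median(P[t][:,2]),rect(plane(n,c.reshape(-1,2),140)[:,:2]))
    k=np.zeros((400,640),bool);x0,y0,x1,y1=bx['v'];k[y0:y1,x0:x1]=1
    w=mask(p,(0,0,170),(180,60,255),bx['v']); c=big(w)
    print('cover',rect(plane(n,c.reshape(-1,2),8)[:,:2]))
    o=mask(p,(5,150,120),(22,255,255),bx['v']); t=(o>0)&(P[...,2]>38)
    print('grip z',np.median(P[t][:,2]),t.sum(),rect(plane(n,big(np.uint8(t)).reshape(-1,2),46)[:,:2]))
    if n=='top': blue=mask(p,(105,100,40),(125,255,255),(290,195,360,235)); print('panel',rect(plane(n,big(blue).reshape(-1,2),46)[:,:2]))
    if n=='top': wh=mask(p,(0,0,200),(180,80,255),(280,135,365,210)); print('plate',rect(plane(n,big(wh).reshape(-1,2),85)[:,:2]))
    for nm,bb in (('bottle',(205,128,228,155)),('beaker',(388,118,418,148)),('tray',(190,200,232,250))):
        if n=='top':
            Q=P[bb[1]:bb[3],bb[0]:bb[2]].reshape(-1,3);Q=Q[Q[:,2]>12];print(nm,Q.min(0).round(),Q.max(0).round())
a=cv2.imread('pics/top0.png')[120:260,280:440]; cv2.imwrite('pics/crop0.png',cv2.resize(a,None,fx=4.2,fy=4.2,interpolation=cv2.INTER_CUBIC))
E
```

```text
top button 67.85101076617752 [467.54567865 -69.81591241] ray [470.54781541 -70.66136236  68.        ] 64
cell z 139.5638066073236 (array([596.5, -63. ]), array([108.4,  77. ]), -5.4)
cover (array([ 465.4, -319.8]), array([116.8,  87.5]), 33.9)
grip z 44.85498605773955 75 (array([ 461.7, -318.5]), array([46.1, 16.9]), 30.9)
panel (array([477.7, -69.5]), array([173. ,  81.9]), -82.9)
plate (array([603.1, -54. ]), array([170.4, 170. ]), 7.1)
bottle [298. -66.  14.] [ 750.  310. 1353.]
beaker [ 298. -352.   12.] [ 771.  -66. 1353.]
tray [298. -66.  12.] [ 529.  368. 1353.]
  return _methods._mean(a, axis=axis, dtype=dtype,
  ret = ret.dtype.type(ret / rcount)
<stdin>:5: RuntimeWarning: Mean of empty slice.
  ret = um.true_divide(
Traceback (most recent call last):
  File "meas.py", line 5, in big
    def big(m): return max(cv2.findContours(m,cv2.RETR_EXTERNAL,cv2.CHAIN_APPROX_NONE)[0],key=cv2.contourArea)
                       ~~~^^^^^^^^^^^^^^^^^^^^^^^^^^^^^^^^^^^^^^^^^^^^^^^^^^^^^^^^^^^^^^^^^^^^^^^^^^^^^^^^^^^^
ValueError: max() iterable argument is empty
```

```bash
python3 - <<'E' 2>/dev/null
from meas import *
n='side'; p=cv2.imread('pics/side0.png'); P=points(n,np.load('side0.npy')); h=cv2.cvtColor(p,cv2.COLOR_BGR2HSV)
print(h[216,305],h[190,330],h[297,347],h[285,345])
m=mask(p,(0,150,90),(10,255,255),(293,203,317,227))|mask(p,(172,150,90),(180,255,255),(293,203,317,227)); print('button',m.sum()//255); 
if m.any():
    q=P[(m>0)&(P[...,2]>64)]; print(q.mean(0)); 
m=mask(p,(70,80,40),(98,255,255),(310,160,375,210)); t=(m>0)&(abs(P[...,2]-140)<6)
print('cell z',np.median(P[t][:,2]),rect(plane(n,big(np.uint8(t)).reshape(-1,2),140)[:,:2]))
w=mask(p,(0,0,150),(180,60,255),(315,270,380,330)); print('cover',rect(plane(n,big(w).reshape(-1,2),8)[:,:2]))
o=mask(p,(3,120,120),(25,255,255),(315,270,380,330)); t=(o>0)&(P[...,2]>41); print('grip',t.sum(),rect(P[t][:,:2]))
a=cv2.imread('pics/top0.png')[130:250,290:430]; b=p[155:315,290:390]
cv2.imwrite('pics/crop0.png',np.hstack([cv2.resize(a,(490,420),interpolation=cv2.INTER_CUBIC),cv2.resize(b,(262,420),interpolation=cv2.INTER_CUBIC)]))
E
```

```text
[  1 183 234] [ 83 111 168] [ 17 176 247] [ 15   6 245]
button 63
[463.00166301 -83.86174021  83.83934046]
cell z 138.96379446236347 (array([594.3, -66.1]), array([110.8,  79.1]), -6.8)
cover (array([ 469.5, -318.6]), array([170.4, 160.3]), -27.8)
grip 110 (array([ 338.9, -470.6]), array([429.7,  24.4]), 50.7)
```

View pics/crop0.png

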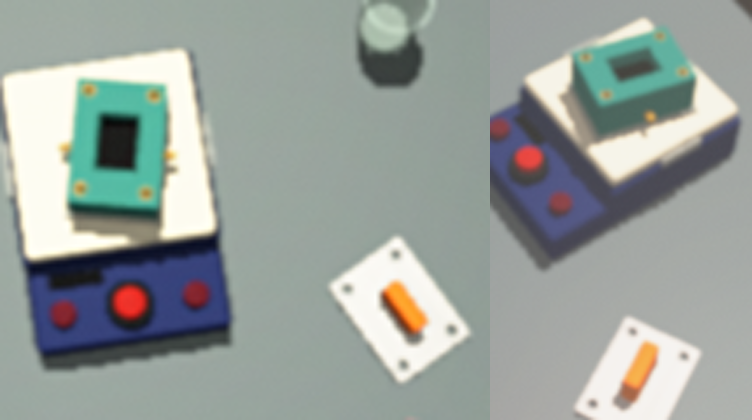

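The white plate with the orange grip is confirmed as the cover: four holes, orange bar. The button sits between two knobs and the cell's brass-rimmed holes are visible. Next I move over the button with the gripper closing.

Request:
{"name": "step_arm", "arguments": {
  "series": [22,-38,0,-0.18,1,22,-38,0,-0.18,1,22,-38,0,-0.18,1,22,-38,0,-0.18,1,22,-38,0,-0.18,1,22,-38,0,-0.18,1,22,-38,0,-0.18,1,22,-38,0,-0.18,1,22,-38,0,-0.18,1,22,-38,0,-0.18,1,22,-38,0,-0.18,1,22,-38,0,-0.18,1,22,-38,0,-0.18,1,22,-38,0,-0.18,1,22,-38,0,-0.18,1,17,-36,0,-0.18,1],
  "squeeze": 20
}}

```text
clock: 2.1
eef_pos: [470.6, -71.4, 230.2]
eef_rot: [-3.141, 0.0, 0.03]
wrist_force: [0.4, 0.5, -0.1]
finger_gap: -0.0
finger_force: 0.0
```

Request:
{"name": "step_arm", "arguments": {
  "series": [0,0,-44,0,1,0,0,-44,0,1,0,0,-40,0,1,0,0,-6,0,1,0,0,-4,0,1,0,0,-3,0,1,0,0,-2,0,1,0,0,0,0,1]
}}

```text
clock: 3.1
eef_pos: [470.7, -70.1, 88.1]
eef_rot: [3.141, -0.002, 0.036]
wrist_force: [0.5, 0.3, 4.3]
finger_gap: 0.9
finger_force: 2.1
```

Request:
{"name": "step_arm", "arguments": {
  "series": [0,0,-1,0,1,0,0,-1,0,1,0,0,0,0,1]
}}

```text
clock: 3.48
eef_pos: [470.9, -70.1, 87.0]
eef_rot: [3.141, -0.002, 0.036]
wrist_force: [-5.4, 0.3, 20.8]
finger_gap: 0.7
finger_force: 10.3
```

Request:
{"name": "step_arm", "arguments": {
  "series": [0,0,4,0,1,0,0,20,0,1,0,0,40,0,0.5,0,0,40,0,0,0,0,38,0,0]
}}

```text
clock: 4.1
eef_pos: [469.8, -69.9, 228.6]
eef_rot: [-3.141, 0.0, 0.036]
wrist_force: [-0.4, 0.3, -0.3]
finger_gap: 26.7
finger_force: 0.0
```

```bash
python3 - <<'E' 2>/dev/null
from meas import *
def blobs(p,n,poly,z,s=6):
    # dark/brass hole centres: enlarge, local contrast in grey
    pass
T=cv2.imread('pics/top0.png');S=cv2.imread('pics/side0.png')
for n,p,bx in(('top',T,(382,192,428,242)),('side',S,(318,272,376,326))):
    x0,y0,x1,y1=bx; s=6
    g=cv2.resize(p[y0:y1,x0:x1],None,fx=s,fy=s,interpolation=cv2.INTER_CUBIC); h=cv2.cvtColor(g,cv2.COLOR_BGR2HSV)
    w=cv2.inRange(h,(0,0,200),(180,60,255)); c=big(w); full=np.zeros_like(w); cv2.drawContours(full,[c],-1,255,-1)
    tou=lambda q:(np.asarray(q,float).reshape(-1,2)+.5)/s-.5+[x0,y0]
    print(n,'outline',rect(plane(n,tou(c),8)[:,:2]))
    o=cv2.inRange(h,(3,100,120),(25,255,255)); print('grip blob rect z46',rect(plane(n,tou(big(o)),46)[:,:2]))
    dark=cv2.inRange(h[...,2],0,205)&full&~cv2.dilate(o,np.ones((25,25)))
    k,_,st,ce=cv2.connectedComponentsWithStats(dark); 
    for i in range(1,k):
        if st[i,4]>60: print(st[i,4],plane(n,tou(ce[i]),8)[0,:2].round(1))
for n,p,bx in(('top',T,(305,148,345,196)),('side',S,(315,162,375,206))):
    x0,y0,x1,y1=bx; s=6
    g=cv2.resize(p[y0:y1,x0:x1],None,fx=s,fy=s,interpolation=cv2.INTER_CUBIC); h=cv2.cvtColor(g,cv2.COLOR_BGR2HSV)
    tou=lambda q:(np.asarray(q,float).reshape(-1,2)+.5)/s-.5+[x0,y0]
    b=cv2.inRange(h,(12,60,90),(50,255,255)); k,_,st,ce=cv2.connectedComponentsWithStats(b)
    print(n,'cell holes')
    for i in range(1,k):
        if st[i,4]>60: print(st[i,4],plane(n,tou(ce[i]),140)[0,:2].round(1))
print(manip.read_state()['eef_pos'])
E
```

```text
top outline (array([ 465.4, -319.8]), array([113.9,  83.9]), 33.7)
grip blob rect z46 (array([ 462. , -317.9]), array([49.9, 22.9]), 36.3)
205 [ 516.7 -319.3]
202 [ 485.7 -272.5]
277 [ 445.  -367.1]
121 [ 433.5 -331.3]
245 [ 413.6 -320.8]
side outline (array([ 463.6, -318.8]), array([115.3,  84.7]), 33.8)
grip blob rect z46 (array([ 457.7, -325.8]), array([60.6, 19.1]), 34.5)
278 [ 442.9 -283.4]
232 [ 483.6 -271.7]
130 [ 510.4 -337.6]
249 [ 514.8 -318.3]
488 [ 434.7 -332. ]
318 [ 412.4 -319.6]
121 [ 461.6 -370.5]
307 [ 443.6 -366. ]
top cell holes
428 [645.1 -39.6]
386 [637.8 -95. ]
343 [594.3 -18.2]
399 [ 585.5 -106.8]
439 [559.1 -30. ]
395 [553.  -85.8]
side cell holes
164 [643.  -39.1]
219 [557.4 -30.5]
257 [637.6 -94.3]
226 [551.3 -85.4]
711 [ 576.3 -131.7]
[469.81446435 -69.90232271 228.60935966]
```

Request:
{"name": "step_arm", "arguments": {
  "series": [-1,-42,0,0.092,0,-1,-42,0,0.092,0,-1,-42,0,0.092,0,-1,-42,0,0.092,0,-1,-42,0,0.093,0,-0.5,-39.5,0,0.093,0,0,0,-40,0,0,0,0,-40,0,0,0,0,-40,0,0,0,0,0,0,0,0,0,0,0,0]
}}

```text
clock: 5.48
eef_pos: [465.1, -319.9, 109.0]
eef_rot: [3.14, -0.0, 0.59]
wrist_force: [-0.8, -0.0, 0.4]
finger_gap: 93.9
finger_force: 0.0
```

Request:
{"name": "step_arm", "arguments": {
  "series": [-0.5,0.5,-30,0,0,0,0,-25,0,0,0,0,-10,0,0,0,0,-4,0,0,0,0,0,0,0,0,0,0,0,1,0,0,0,0,1,0,0,0,0,1,0,0,0,0,1,0,0,0,0,1,0,0,0,0,1,0,0,0,0,1,0,0,0,0,1],
  "squeeze": 35
}}

```text
clock: 7.1
eef_pos: [464.1, -319.0, 38.4]
eef_rot: [-3.141, 0.0, 0.59]
wrist_force: [0.7, -0.6, -1.2]
finger_gap: 17.8
finger_force: 35.2
```

Request:
{"name": "step_arm", "arguments": {
  "series": [0,0,10,0,1,0,0,25,0,1,0,0,40,0,1,0,0,40,0,1,0,0,40,0,1,0,0,30,0,1,0,0,15,0,1,0,0,0,0,1,0,0,0,0,1]
}}

```text
clock: 8.22
eef_pos: [463.8, -318.7, 237.0]
eef_rot: [-3.139, 0.001, 0.59]
wrist_force: [0.3, -0.5, -2.7]
finger_gap: 17.9
finger_force: 35.0
```

Request:
{"name": "step_arm", "arguments": {
  "series": [8,17,0,-0.05,1,17,32,0,-0.087,1,17,32,0,-0.087,1,17,32,0,-0.087,1,17,32,0,-0.087,1,17,32,0,-0.087,1,17,32,0,-0.087,1,17,32,0,-0.087,1,16.5,16,0,-0.037,1,0,0,0,0,1,0,0,0,0,1,0,0,0,0,1]
}}

```text
clock: 9.72
eef_pos: [607.2, -62.7, 238.2]
eef_rot: [3.142, 0.0, -0.107]
wrist_force: [-0.5, 0.4, -2.1]
finger_gap: 17.9
finger_force: 35.0
```

```bash
python3 - <<'E'
from meas import *
s=manip.read_state(); print(s['eef_pos'],s['eef_rot'],s['joints'])
for n in('top','side'):
    p,d=manip.camera(n); cv2.imwrite(f'pics/{n}1.png',p); np.save(f'{n}1.npy',d)
a=cv2.imread('pics/top1.png')[120:240,260:400]; b=cv2.imread('pics/side1.png')[100:240,270:430]
cv2.imwrite('pics/crop1.png',np.hstack([cv2.resize(a,(400,343),interpolation=cv2.INTER_CUBIC),cv2.resize(b,(392,343),interpolation=cv2.INTER_CUBIC)]))
E
```

```text
[607.21887039 -62.68470853 238.21440739] [ 3.14154104e+00  4.50525824e-04 -1.06718704e-01] [-1.62829291e-01  4.30916547e-01  1.32546613e+00 -7.81307975e-05
  1.38565690e+00  1.51470013e+00]
```

View pics/crop1.png

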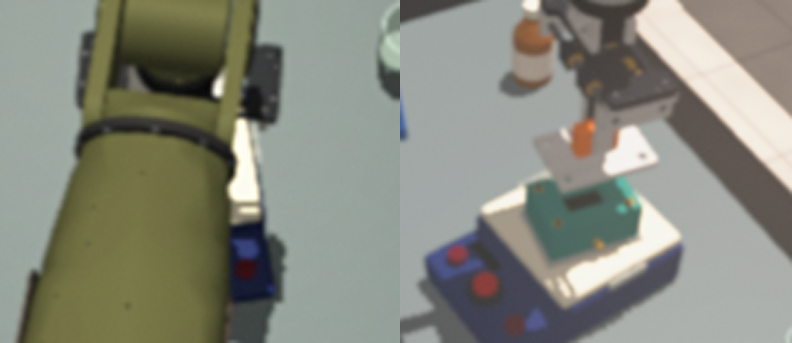

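The side view shows the cover level in the gripper above the cell, with three holes visible; my x total was 10 mm too far. The top view is blocked by the arm. I correct x and go part-way down.

Request:
{"name": "step_arm", "arguments": {
  "series": [-5,0,0,0,1,-4.5,0,-5,0,1,0,0,-12,0,1,0,0,-8,0,1,0,0,-5,0,1,0,0,0,0,1,0,0,0,0,1,0,0,0,0,1]
}}

```text
clock: 10.82
eef_pos: [598.3, -62.0, 208.8]
eef_rot: [3.142, -0.001, -0.106]
wrist_force: [-0.3, 0.3, -3.0]
finger_gap: 17.7
finger_force: 35.0
```

```bash
python3 - <<'E'
from meas import *
s=manip.read_state(); e=s['eef_pos']; print(e,s['eef_rot'])
p,d=manip.camera('side'); cv2.imwrite('pics/side2.png',p); np.save('side2.npy',d)
zt=e[2]-38.4+8
# predicted cover holes on top face
for yaw in(s['eef_rot'][2],):
    c,sn=np.cos(yaw),np.sin(yaw)
    H=np.array([[x*c-y*sn+e[0],x*sn+y*c+e[1],zt] for x in(43,-43) for y in(28,-28)])
print(zt,proj('side',H).round(1)); P=points('side',d); x0,y0,x1,y1=310,130,390,205
u,v=proj('side',[[e[0],e[1],zt]])[0].round().astype(int); print(u,v)
q=P[v-30:v+30,u-40:u+40].reshape(-1,3); hsv=cv2.cvtColor(p,cv2.COLOR_BGR2HSV)[v-30:v+30,u-40:u+40].reshape(-1,3)
k=(abs(q[:,2]-zt)<10)&(hsv[:,1]<50); q=q[k]
A=np.c_[q[:,:2]-e[:2],np.ones(len(q))]; w=np.linalg.lstsq(A,q[:,2],rcond=None)[0]; print('plate plane slopes',w,len(q))
a=p[v-40:v+40,u-50:u+50]; cv2.imwrite('pics/crop2.png',cv2.resize(a,None,fx=7,fy=7,interpolation=cv2.INTER_CUBIC)); print('crop origin',u-50,v-40)
E
```

```text
[598.27207682 -61.9766318  208.75069679] [ 3.14157065e+00 -5.63300808e-04 -1.06179799e-01]
178.35069678867018 [[355.7 158.2]
 [364.7 172. ]
 [326.6 166.3]
 [334.8 180.7]]
346 169
plate plane slopes [9.09981450e-03 1.69750735e-02 1.76916661e+02] 689
crop origin 296 129
```

View pics/crop2.png

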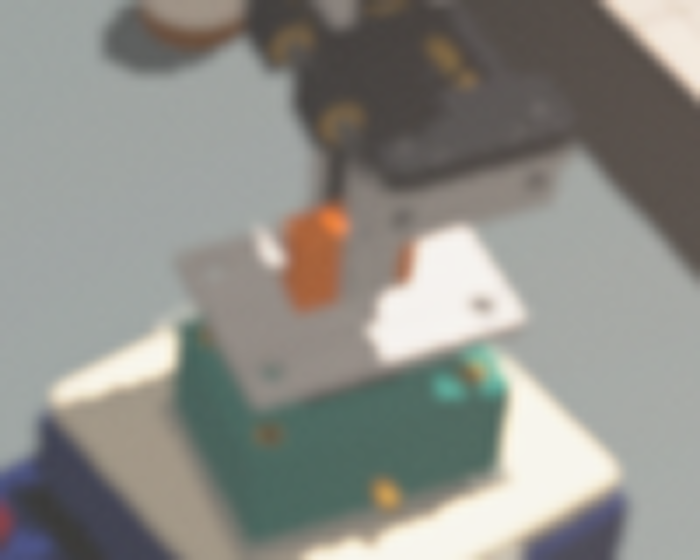

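The crop shows the cover about level. Its holes are at (364.5,171.9), (334.1,181.6) and (325.8,166.8), all within about 1 px of the prediction from the TCP. I'll put a number on the residual.

```bash
cat > res.py <<'E'
from meas import *
def residual(p,e,yaw,off=38.4):
    c,sn=np.cos(yaw),np.sin(yaw); zt=e[2]-off+8; out=[]
    g=cv2.cvtColor(cv2.resize(p,None,fx=6,fy=6,interpolation=cv2.INTER_CUBIC),cv2.COLOR_BGR2LAB).astype(float)
    for x,y in((43,-28),(-43,-28),(-43,28)):
        H=np.array([x*c-y*sn+e[0],x*sn+y*c+e[1],zt]); u,v=(proj('side',H)[0]+.5)*6-.5
        r=17; U,V=int(round(u)),int(round(v)); w=g[V-r:V+r+1,U-r:U+r+1]
        d=np.linalg.norm(w-np.median(w.reshape(-1,3),0),axis=2); t=np.clip(d-0.5*d.max(),0,None)
        yy,xx=np.mgrid[-r:r+1,-r:r+1]; k=t*(xx**2+yy**2<r*r)
        uv=np.array([U+(k*xx).sum()/k.sum(),V+(k*yy).sum()/k.sum()])
        q=plane('side',(uv+.5)/6-.5,zt)[0]; out.append(q[:2]-H[:2])
    return np.array(out)
E
python3 - <<'E'
from res import *
s=manip.read_state(); r=residual(cv2.imread('pics/side2.png'),s['eef_pos'],s['eef_rot'][2]); print(r.round(1),r.mean(0), s['eef_pos'][:2]+r.mean(0))
E
```

```text
[[-0.8  0.1]
 [-2.6 -2.4]
 [ 3.1  9.9]] [-0.09214933  2.51576201] [598.14991285 -59.48245118]
```

The faint holes are biased by what shows through them. The clear hole agrees to under 1 mm. I finish the descent.

Request:
{"name": "step_arm", "arguments": {
  "series": [-0.4,0,-4,0,1,0,0,-4,0,1,0,0,-4,0,1,0,0,-2,0,1,0,0,-1,0,1,0,0,0,0,1,0,0,0,0,1,0,0,0,0,1]
}}

```text
clock: 11.88
eef_pos: [597.8, -62.0, 193.5]
eef_rot: [3.142, -0.0, -0.106]
wrist_force: [0.8, -0.9, -3.8]
finger_gap: 18.1
finger_force: 35.0
```

```bash
python3 - <<'E'
from res import *
s=manip.read_state(); e=s['eef_pos']; print(e,s['eef_rot'],s['wrist_force'],abs(s['qd']).max())
p,d=manip.camera('side'); cv2.imwrite('pics/side3.png',p); yaw=s['eef_rot'][2]; zt=e[2]-30.4
print('hole1',residual(p,e,yaw)[0])
P=points('side',d); hs=cv2.cvtColor(p,cv2.COLOR_BGR2HSV)
loc=(P[...,:2]-e[:2])@np.array([[np.cos(yaw),-np.sin(yaw)],[np.sin(yaw),np.cos(yaw)]])
k=(abs(P[...,2]-zt)<8)&(hs[...,1]<60)&(abs(loc[...,0])<60)&(abs(loc[...,1])<45); q=P[k]
w=np.linalg.lstsq(np.c_[q[:,:2]-e[:2],np.ones(len(q))],q[:,2],rcond=None)[0]; print('plane',w,'expected',zt)
print('local range of plate',np.percentile(loc[k],[1,99],axis=0))
c=np.cos(yaw);sn=np.sin(yaw)
o=p.copy(); o=cv2.resize(p[130:230,285:405],None,fx=6,fy=6,interpolation=cv2.INTER_CUBIC)
for dx,dy,z,B,col in((e[0],e[1],zt,(55,40),(0,0,255)),(597.3,-62.3,140,(55,40),(255,0,255))):
    Q=np.array([[x*c-y*sn+dx,x*sn+y*c+dy,z] for x,y in((B[0],B[1]),(B[0],-B[1]),(-B[0],-B[1]),(-B[0],B[1]))])
    cv2.polylines(o,[np.int32(((proj('side',Q)-[285,130])+.5)*6-.5)],True,col,1)
cv2.imwrite('pics/crop3.png',o)
E
```

```text
[597.77242128 -61.97782527 193.5476954 ] [ 3.14156186e+00 -1.78168266e-04 -1.06203929e-01] [ 0.84857732 -0.87136676 -3.77662725] 0.0018970720860513473
hole1 [-1.33756812  0.08679364]
plane [7.89234702e-03 1.55264475e-02 1.61874895e+02] expected 163.14769539933752
local range of plate [[-57.58297065 -41.72576465]
 [ 52.21475826  38.49509277]]
```

View pics/crop3.png

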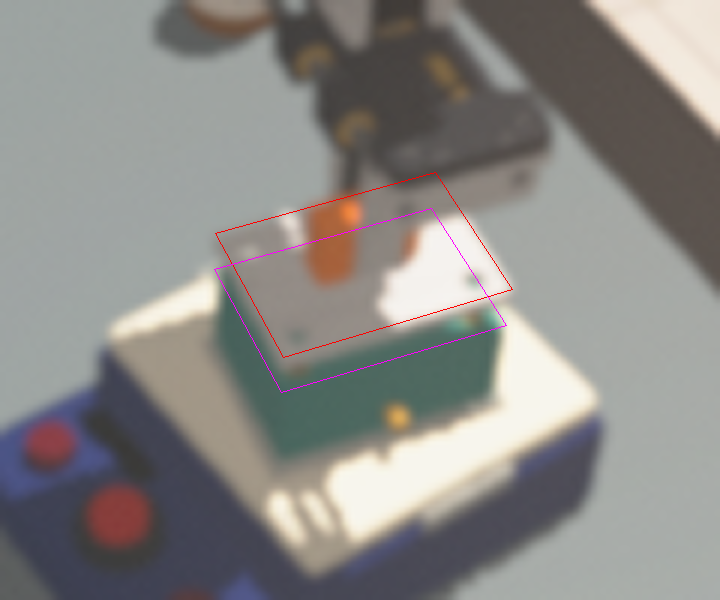

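The cover hovers level over the cell: the gap measures about 15 mm, the outlines coincide within about 1 mm, and the near holes at (475,278) and (297,335) sit over the brass holes. The arm is still, so I hand in.

```bash
python3 -c "
from cell import manip
print(manip.sign_off())"
```

```text
the job is handed in; nothing more can be done
None
```

I pressed the stop button until it bottomed out and released it, and handed the job in with the cover held still and level about 15 mm above the cell; by the side camera its holes are within about 1 mm of the threaded holes (the arm hid the top view), and sign-off returned no verdict.

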